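# Pin the marking stage and hold the template flush

## Robot

A 7-joint arm with a two-finger parallel gripper is mounted at the origin on the work surface. World frame = base frame: x ahead of the robot, y to its left, z up, the work surface at z = 0. Lengths are in m, angles in rad, forces in N, time in s.
With the tool pointing down it reaches from about 0.425 to 0.925 m from the base axis. Payload 6.8 kg.
Tool frame: the origin (TCP) lies between the finger pads; the fingertips stand finger_overhang ahead of it and the grasp point (between the pads) lies 6 mm ahead of it (finger_overhang is the distance from the TCP to the fingertips, in m); z points along the fingers, y is the line along which they close (so a half turn about z gives the same grasp; the last joint's range is limited). The gripper opens to 85 mm and grips with 20 to 120 N. Pads are 22 mm wide; open, the fingers measure 114 mm over their backs; the gripper's body (76 mm by 85 mm) begins 54 mm behind the grasp point. The pads swing forward as they close: fully open they stand 13 mm farther back than shut.
Start: joints at [-1.269, 0.477, 0.022, 1.555, -0.011, 1.109, -0.083], TCP at [0.269, 0.619, 0.235] pointing down, gripper open.
Joint ranges: [-2.96, 2.96], [-0.34, 2.1], [-1.41, 1.46], [0.24, 2.44], [-1.37, 4.51], [0.17, 1.92], [-2.96, 2.96]. Speed limits (rad/s): [2.39, 2.39, 3.14, 3.14, 3.14, 3.14, 3.14].

## Interface

Orientations are given as a unit quaternion [w, x, y, z].
In Python, from station import * gives the robot as it stands.
- The arm moves only by the tool drive_tool, never from a script. Its argument "increments" is a list of rows, each an object of numbers: "claw": the finger opening in m, from 0 to 0.0854; "dx", "dy", "dz": the shift along the tool's x, y, z in m; "wx", "wy", "wz": the turn, a rotation vector about the tool's x, y, z in degrees. A call has 1 to 20 rows; each row shifts and turns the commanded pose from where the row before left it, along the tool's axes as they then stand; what a row does not reach is not made up. A row lasts 1/8 s, in which the tool goes at most 62.5 mm and 10.7 degrees, less where a joint would pass 70% of its speed; a pose out of reach is approached as far as the arm can. A call with a gripper value outside its range is refused whole. The fingers move at their own pace and stop on an object; "newtons" is the grip in N (left out, the last holds). Time passes only in rows, so rows that do not move let the fingers close. It gives the time, the measured TCP pose, the force, the opening and the grip force at its end, in the units of the state.
- get_obs(): the state, without advancing time (a new reading comes with each control period).
- read_camera(name): name is "scene" or "top" or "wrist"; returns (picture, depth): 480x640x3 uint8, red, green, blue; 480x640 float32, m along the optical axis (not along the pixel's ray), 0 where there is no reading.
- calibration(name): a dict with "intrinsics" (3x3 intrinsics, pixels), "R" (3x3) and "t" (3): a world point X has camera coordinates R X + t; the wrist camera has in their place "mount" (4x4, takes a point from camera to tool coordinates, whose origin is the TCP and whose axes are the flange's). Camera axes: x right, y down, z forward; pixel columns grow to the right and rows downward; lengths in m; the calibration is good to about 2 mm. A picture is of the moment at which its call begins: read the wrist's pose just before it. calibration takes no time and is no camera call.
- hand_in(): hands the job in; it is judged then, once.
The state is a dict: "t": time; "q": joint angles; "joint_vel": joint speeds; "joint_torque": joint torques, N m; "eef_pos": TCP position; "tool_rot": TCP orientation; "contact_force": force on the tool from outside, world axes, zero at the start; "torque": the same for the moment, N m; "gripper_width": opening from 0.0 (shut) to 1.0 (fully open); "grasp_force": force on a finger pad.
Only numpy, scipy, OpenCV 4.12 (cv2) and the standard library are available. Lean on these libraries where they do the work, as an engineer would, in place of code of your own. Each camera call takes 0.05 s, during which the arm holds its last target. There are 200 camera calls.

## Task

Lock the sliding carriage of the tilting marking stage by putting the loose steel lock pin from the wooden stand fully down through the carriage lug into the base, and let go of it. Then pick up the rectangular brass template by its wooden grip, lay it inside the outline scribed on the stage's sloped face, tilt it until it sits flush by feel, and finish while still gripping it and pressing it lightly (about 10 N) against the face so that a colleague can trace round it. Do not shift or re-tilt the stage, and leave the other things on the bench where they are.

Things in the scene. Friction and masses are not known exactly. Their poses are not given: they have to be found in the camera images.
- hole (a point): Top centre of the vertical 12 mm lock hole in the carriage's lug, an aluminium ear 12 mm thick on the stage's right side seen from the robot, 120 mm from its middle; top 35 mm above the table. Right under it the fixed base's steel lug, 22 mm thick, has the same 12 mm hole, in line as found. x is the way the carriage slides, away from the robot; z up.
- face (a point): Centre of the stage's sloped working face, a steel plate 130 (x) x 110 (y) x 10 mm, 65 to 95 mm above the table. x points up the slope, away from the robot; y level to the left; z the outward normal, leaning towards the robot. The slope differs each time (15 to 34 degrees); a stiff low hinge keeps it under light pressing. A thin scribed outline, 98 (x) x 68 (y) mm, is centred here.
- carriage (a joint): Slide of the carriage (which carries the face and the lug) along the base, m, 0 = as found, holes in line, grows away from the robot, to 0.05. Without the pin a push of about 1.5 N away from the robot moves it.
- face_plate: The tilting steel plate itself; origin on its hinge at the low edge, 65 mm down the slope from face and 8 mm below the surface; same axes as face.
- pin: Steel lock pin, head up in the smaller hole of a wooden stand (70 x 130 x 45 mm). Origin: on its axis under the collar, 45 mm above the table. Below it a shank 10 mm across, 32 mm long, foot chamfered; above it a collar 22 mm across, 4 mm thick, then a round grip 16 mm across, 4 to 34 mm up. z up along the pin. About 70 g. Home when the collar rests on the lug, origin at hole.
- template: Rectangular brass template 90 (x) x 60 (y) x 5 mm, flat on the table, with an upright wooden grip in its middle: 44 mm along x, 16 mm thick along y, top 47 mm above the underside. Origin: centre of the underside; z up. About 250 g. In a light grip (20 N) it pivots and settles towards flush when pressed with 10 to 20 N; a firm grip keeps its angle. On the face x lies along the slope, either way.
- punch: Bystander: stubby steel punch, 28 mm head only 14 mm high, in the stand's other hole 70 mm from the pin; origin at the head's underside.
- round_template: Bystander: round brass template, 64 mm across, with a round wooden grip, 40 mm high; origin under its centre.
- spool_a: Bystander: wooden spool of copper wire, 80 mm across, 90 mm high; origin under its centre.
- spool_b: Bystander: smaller wooden spool of copper wire, 70 mm across, 75 mm high; origin under its centre.
- wood_block: Bystander: dark hardwood block 60 x 110 x 50 mm; origin under its centre.
- pliers: Bystander: pliers with orange handles lying flat, 145 mm long, 15 mm high; origin between the handles.
- jar: Bystander: closed jar 60 mm across, 80 mm high; origin under its centre.
Mind the look-alikes: they are no part of the job. Leave any blue, red or turquoise look-alike of the template alone.

How it is judged:
On the way, in this order (a step that is already met when the one before it is completed fails the run):
1. the lock pin is fully home through both lugs and let go (horizontal distance between pin and hole below 0.0025 m and z of pin in the frame of hole between -0.003 and 0.0025 m and angle between pin's own z axis and vertical below 0.1 rad and contact force between the fingers and pin below 0.1 N), for 0.3 s.
2. the template has been lifted clear of the table in the gripper (height (world z) of template above 0.05 m and contact force between the fingers and template above 2 N), for 0.2 s.
At the end, for the whole second after the job is handed in: Pin home: 2.5 mm from collar to lug and off axis, upright to 0.1 rad. Template on the face, centre within 10 mm in x and y, underside within 2 mm, parallel to 0.05 rad, x along the slope to 0.12 rad, at rest, gripped (over 3 N), pressed on it with 5 to 30 N; face shifted under 6 mm (horizontal distance between pin and hole below 0.0025 m and z of pin in the frame of hole between -0.003 and 0.0025 m and angle between pin's own z axis and vertical below 0.1 rad and x of template in the frame of face between -0.01 and 0.01 m and y of template in the frame of face between -0.01 and 0.01 m and z of template in the frame of face between -0.003 and 0.002 m and angle between the z axis of template and the z axis of face, either way round below 0.05 rad and angle between the x axis of template and the x axis of face, either way round below 0.12 rad and contact force between template and face_plate between 5 and 30 N and contact force between the fingers and template above 3 N and linear speed of template below 0.01 m/s and distance of face from where it was at the start of the episode below 0.006 m); the arm keeps its last pose, push and grip.
It fails at once if the stage's face is pushed or tilted out of place (over 15 mm) (distance of face from where it was at the start of the episode above 0.015 m).
It fails at once if a bystander is shifted by more than 30 mm (distance of any of punch, round_template, spool_a, spool_b, wood_block, pliers, jar from where it was at the start of the episode above 0.03 m).
It also fails if it takes over 64 s, if anything falls off the work surface, if the arm or the gripper's body presses on something with over 40 N, if the wrist force passes 120 N, or if a joint passes its speed limit or range.

## Working session

There is one attempt and no reset: what is moved stays moved. The work goes in short steps, Python scripts to look and compute and a tool call to move; the robot and the scene stay as the last step left them, time stands still between calls to the robot, and variables do not carry over. Pictures are saved under pics/ and viewed, at most 11 in all, crops included, and the job is handed in when it is done.

Besides the shell and the picture viewer there is one more tool, called after "Call:" as name(argument=value, ...), one argument or row to a line, values as JSON. drive_tool: Moves the arm, as the interface text tells. Its arguments: {"type":"object","properties":{"increments":{"type":"array","items":{"type":"object","properties":{"claw":{"type":"number"},"dx":{"type":"number"},"dy":{"type":"number"},"dz":{"type":"number"},"wx":{"type":"number"},"wy":{"type":"number"},"wz":{"type":"number"}}}},"newtons":{"type":"number"}},"required":["increments"]}

```bash
mkdir -p pics; ls
cat > h.py <<'E'
from station import *
import numpy as np, cv2
from scipy.spatial.transform import Rotation as Ro
def cam(n):
    c=calibration(n)
    if 'R' in c: return np.array(c['intrinsics']),np.array(c['R']),np.array(c['t'])
    o=get_obs();w,x,y,z=o['tool_rot'];T=np.eye(4);T[:3,:3]=Ro.from_quat([x,y,z,w]).as_matrix();T[:3,3]=o['eef_pos']
    M=np.linalg.inv(T@np.array(c['mount']));return np.array(c['intrinsics']),M[:3,:3],M[:3,3]
def ray(C,u,v,z):
    K,R,t=C;d=R.T@np.linalg.inv(K)@[u,v,1];o=-R.T@t;return o+d*(z-o[2])/d[2]
def pts(C,D):
    K,R,t=C;v,u=np.mgrid[:480,:640];P=np.stack([(u-K[0,2])/K[0,0]*D,(v-K[1,2])/K[1,1]*D,D],-1);return (P-t)@R
def shot(n):
    C=cam(n);p,d=read_camera(n);np.savez('/tmp/%s.npz'%n,p=p,d=d,K=C[0],R=C[1],t=C[2]);return C,p,d
def load(n):
    f=np.load('/tmp/%s.npz'%n);return (f['K'],f['R'],f['t']),f['p'],f['d']
E
python3 - <<'E'
from h import *
o=get_obs();print({k:np.round(v,3) for k,v in o.items()})
try: print(finger_overhang)
except Exception as e: print(e)
for n in('top','scene'):
    C,p,d=shot(n);cv2.imwrite(f'pics/{n}0.png',p[...,::-1]);print(n,-C[1].T@C[2],C[0][0,0])
E
```

```text
pics
{'t': np.float64(0.0), 'q': array([-1.269,  0.478,  0.022,  1.556, -0.012,  1.109, -0.083]), 'joint_vel': array([ 0.   ,  0.001,  0.   , -0.001,  0.001, -0.001,  0.001]), 'joint_torque': array([ 0.0000e+00, -5.9646e+01,  1.6080e+00, -2.8119e+01,  1.2000e-02,
        9.0000e-03,  0.0000e+00]), 'eef_pos': array([0.269, 0.619, 0.234]), 'tool_rot': array([-0.   ,  0.203,  0.979, -0.001]), 'contact_force': array([ 0.596, -0.287, -1.454]), 'torque': array([0.045, 0.003, 0.029]), 'grasp_force': np.float64(0.0), 'gripper_width': np.float64(1.0)}
0.025
top [0.41245251 0.01200983 1.3353632 ] 537.4386282234841
scene [ 1.10841436 -0.40978099  1.21535692] 528.2357736770949
```

View pics/top0.png

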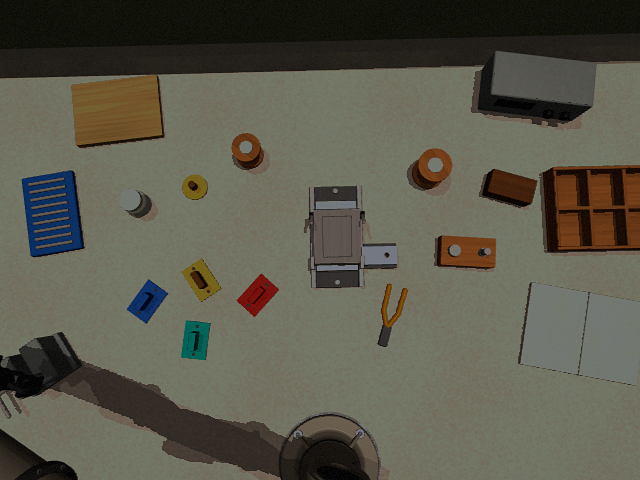

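View pics/scene0.png

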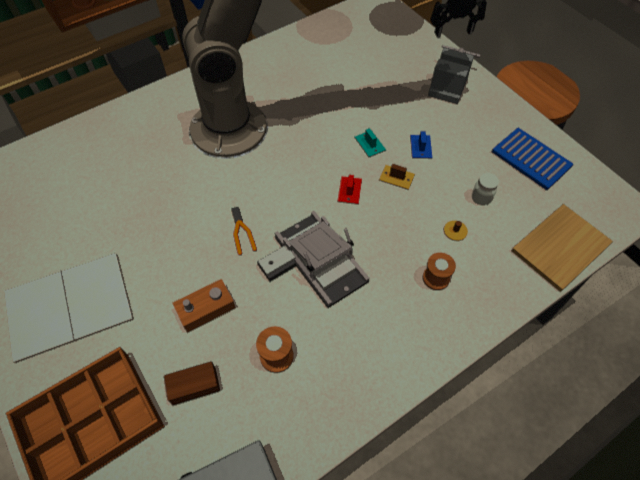

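Top view: the possible pins are the stubby wide punch (455,251) and the tall narrow pin (487,252). The possible templates are yellow rectangular (202,280), red (258,295), blue (148,300), turquoise (196,340) and yellow round (194,187). I choose the pin at (487,252) and the yellow rectangle at (202,280). The hole is at (388,255).

Run:
```python
from h import *
C,p,d=load('top');P=pts(C,d)
hsv=cv2.cvtColor(p,cv2.COLOR_RGB2HSV)
m=((hsv[...,0]>18)&(hsv[...,0]<32)&(hsv[...,1]>150)).astype(np.uint8);m[:, :170]=0;m[:240]=0;m[320:]=0;m[:,235:]=0
r=cv2.minAreaRect(cv2.findNonZero(cv2.morphologyEx(m,cv2.MORPH_CLOSE,np.ones((15,15)))));print(r)
b=cv2.boxPoints(r);w=np.array([ray(C,u,v,.005) for u,v in b]);print('templ',w.mean(0),w,np.linalg.norm(np.diff(w,axis=0),axis=1))
# pin top
for nm,(u0,v0),z in(('pin',(487,252),.079),('punch',(455,251),.059)):
    s=P[v0-14:v0+15,u0-14:u0+15];k=(s[...,2]>z-.008)&(s[...,2]<z+.01);vv,uu=np.nonzero(k);print(nm,k.sum(),ray(C,uu.mean()+u0-14,vv.mean()+v0-14,z),s[k].mean(0))
s=P[205:260,318:357].reshape(-1,3);s=s[(s[:,2]>.055)]
c=s.mean(0);n=np.linalg.svd(s-c)[2][2];n*=np.sign(n[2]);print('face',c,n,np.degrees(np.arccos(n[2])),np.std((s-c)@n))
g=cv2.cvtColor(p,cv2.COLOR_RGB2GRAY);s=g[248:264,380:397];print('hole',s)
print(ray(C,388,255,.035))
cv2.imwrite('pics/c1.png',cv2.resize(np.hstack([p[200:300,300:400],p[200:300,420:520],p[230:330,150:250]]),None,fx=2.6,fy=2.6,interpolation=cv2.INTER_CUBIC)[...,::-1])
```

```text
((200.65383911132812, 279.7307434082031), (35.778160095214844, 24.129459381103516), 56.30992889404297)
templ [0.44632604 0.30704908 0.005     ] [[0.46741729 0.35670788 0.005     ]
 [0.49972585 0.30677913 0.005     ]
 [0.42507526 0.25748829 0.005     ]
 [0.39308575 0.30722102 0.005     ]] [0.05947036 0.08945556 0.05913268]
pin 46 [ 0.49899208 -0.37830547  0.079     ] [ 0.49891337 -0.37794758  0.08013103]
punch 148 [ 0.50441584 -0.31017868  0.059     ] [ 0.50445833 -0.31029863  0.05853056]
face [ 0.54497487 -0.03032945  0.08569086] [-0.03628867 -0.99880247  0.03281391] 88.11956406495307 0.026388591830384046
hole [[121 121 121 122 122 119 121 122 121 119 119 122 119 120 120 122 120]
 [118 121 119 120 120 122 120 122 120 120 120 121 121 120 118 121 119]
 [121 119 120 120 119 120 118 120 121 119 120 121 119 120 119 121 118]
 [120 121 120 122 122 122 124 123 121 121 121 118 119 120 121 119 121]
 [120 119 120 122 121 106  81  87 120 124 120 122 121 121 118 122 119]
 [121 121 120 121 102  32   3  18  67 117 121 120 120 121 120 121 117]
 [119 119 119 117  62  41  29   2  29  88 124 121 119 120 119 120 120]
 [120 121 120 120  93  37  40  17  24  81 124 120 123 121 118 121 119]
 [120 119 119 122 109  96  36  21  47 112 122 120 120 120 118 119 120]
 [121 120 119 123 120 100  66  68 112 124 120 121 121 119 122 120 118]
 [121 119 119 119 121 122 121 123 122 121 119 122 120 120 120 121 121]
 [119 122 120 120 119 119 120 122 119 119 120 119 119 121 120 121 120]
 [121 121 121 119 120 122 120 120 119 119 119 119 119 119 120 120 120]
 [121 120 119 120 119 120 120 120 121 120 120 120 120 120 120 123 119]
 [120 121 121 120 122 121 122 120 121 121 121 121 123 121 122 121 120]
 [126 125 129 128 124 128 126 126 127 126 124 129 126 127 126 128 121]]
[ 0.49666953 -0.15417273  0.035     ]
```

View pics/c1.png

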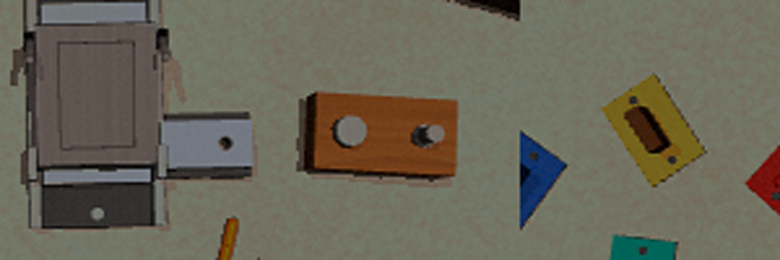

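The crop confirms the slim tall pin with a collar beside the wide punch, and the brass rectangle with a brown grip. Now moving.

Call:
drive_tool(
  increments=[
    {"dx":-0.0408,"dy":-0.0249},
    {"dx":-0.0408,"dy":-0.0249},
    {"dx":-0.0408,"dy":-0.0249},
    {"dx":-0.0408,"dy":-0.0249},
    {"dx":-0.0408,"dy":-0.0249},
    {"dx":-0.0408,"dy":-0.0249},
    {"dx":-0.0408,"dy":-0.0249},
    {"dx":-0.0408,"dy":-0.0249},
    {"dx":-0.0408,"dy":-0.0249},
    {"dx":-0.0408,"dy":-0.0249},
    {"dx":-0.0408,"dy":-0.0249},
    {"dx":-0.0408,"dy":-0.0249},
    {"wz":9.5},
    {"wz":9.5},
    {"wz":9.5},
    {"wz":9.5},
    {"wz":9.5},
    {"wz":9.5},
    {"wz":9.6},
  ],
)

```text
schema error: expected keys claw, dx, dy, dz, wx, wy, wz
```

Run:
```python
from h import *
C,p,d=load('top');P=pts(C,d)
s=P[212:255,322:352].reshape(-1,3);s=s[(s[:,2]>.05)&(s[:,2]<.13)];print(len(s))
A=np.c_[s[:,:2],np.ones(len(s))];c=np.linalg.lstsq(A,s[:,2],rcond=None)[0];print(c,np.std(A@c-s[:,2]));n=np.r_[-c[:2],1];n/=np.linalg.norm(n);print(n,np.degrees(np.arccos(n[2])),np.degrees(np.arctan2(-n[1],-n[0])))
print('hole',ray(C,386.6,254.6,.035))
```

```text
1281
[ 0.33378686  0.00060065 -0.1046894 ] 0.0025333433974275526
[-3.16614862e-01 -5.69750557e-04  9.48554007e-01] 18.458360087076862 0.10310402619184529
hole [ 0.49770413 -0.15082262  0.035     ]
```

Call:
drive_tool(
  increments=[
    {"claw":0.085,"dx":-0.0408,"dy":-0.0249,"dz":0,"wx":0,"wy":0,"wz":0},
    {"claw":0.085,"dx":-0.0408,"dy":-0.0249,"dz":0,"wx":0,"wy":0,"wz":0},
    {"claw":0.085,"dx":-0.0408,"dy":-0.0249,"dz":0,"wx":0,"wy":0,"wz":0},
    {"claw":0.085,"dx":-0.0408,"dy":-0.0249,"dz":0,"wx":0,"wy":0,"wz":0},
    {"claw":0.085,"dx":-0.0408,"dy":-0.0249,"dz":0,"wx":0,"wy":0,"wz":0},
    {"claw":0.085,"dx":-0.0408,"dy":-0.0249,"dz":0,"wx":0,"wy":0,"wz":0},
    {"claw":0.085,"dx":-0.0408,"dy":-0.0249,"dz":0,"wx":0,"wy":0,"wz":0},
    {"claw":0.085,"dx":-0.0408,"dy":-0.0249,"dz":0,"wx":0,"wy":0,"wz":0},
    {"claw":0.085,"dx":-0.0408,"dy":-0.0249,"dz":0,"wx":0,"wy":0,"wz":0},
    {"claw":0.085,"dx":-0.0408,"dy":-0.0249,"dz":0,"wx":0,"wy":0,"wz":0},
    {"claw":0.085,"dx":-0.0408,"dy":-0.0249,"dz":0,"wx":0,"wy":0,"wz":0},
    {"claw":0.085,"dx":-0.0408,"dy":-0.0249,"dz":0,"wx":0,"wy":0,"wz":0},
    {"claw":0.085,"dx":0,"dy":0,"dz":0,"wx":0,"wy":0,"wz":9.5},
    {"claw":0.085,"dx":0,"dy":0,"dz":0,"wx":0,"wy":0,"wz":9.5},
    {"claw":0.085,"dx":0,"dy":0,"dz":0,"wx":0,"wy":0,"wz":9.5},
    {"claw":0.085,"dx":0,"dy":0,"dz":0,"wx":0,"wy":0,"wz":9.5},
    {"claw":0.085,"dx":0,"dy":0,"dz":0,"wx":0,"wy":0,"wz":9.5},
    {"claw":0.085,"dx":0,"dy":0,"dz":0,"wx":0,"wy":0,"wz":9.5},
    {"claw":0.085,"dx":0,"dy":0,"dz":0,"wx":0,"wy":0,"wz":9.6},
  ],
)

```text
t: 2.48
eef_pos: [0.5986, 0.15, 0.2343]
tool_rot: [-0.0, 0.71, 0.705, -0.0]
contact_force: [0.0, 0.2, 0.6]
gripper_width: 0.993
grasp_force: 0.0
```

Call:
drive_tool(
  increments=[
    {"claw":0.085,"dx":-0.048,"dy":-0.014,"dz":-0.016,"wx":0,"wy":0,"wz":0},
    {"claw":0.085,"dx":-0.048,"dy":-0.014,"dz":-0.016,"wx":0,"wy":0,"wz":0},
    {"claw":0.085,"dx":-0.048,"dy":-0.014,"dz":-0.016,"wx":0,"wy":0,"wz":0},
    {"claw":0.085,"dx":-0.048,"dy":-0.014,"dz":-0.016,"wx":0,"wy":0,"wz":0},
    {"claw":0.085,"dx":-0.048,"dy":-0.014,"dz":-0.016,"wx":0,"wy":0,"wz":0},
    {"claw":0.085,"dx":0,"dy":0,"dz":0,"wx":0,"wy":0,"wz":0},
  ],
)

```text
t: 3.22
eef_pos: [0.5276, -0.0949, 0.3162]
tool_rot: [0.001, 0.71, 0.704, 0.001]
contact_force: [0.5, 1.2, -0.9]
gripper_width: 0.994
grasp_force: 0.0
```

Run:
```python
from h import *
print(np.round(calibration('wrist')['mount'],3))
C,p,d=shot('wrist');cv2.imwrite('pics/w1.png',p[...,::-1])
K,R,t=C
for X in([.4977,-.1508,.035],[.55,-.03,.08]):
    x=K@(R@X+t);print(x[:2]/x[2])
```

```text
[[-0.001 -0.966 -0.259  0.065]
 [ 1.    -0.001 -0.001 -0.001]
 [ 0.001 -0.259  0.966 -0.139]
 [ 0.     0.     0.     1.   ]]
[287.63323036 247.40584051]
[335.95996147 138.56149031]
```

View pics/w1.png

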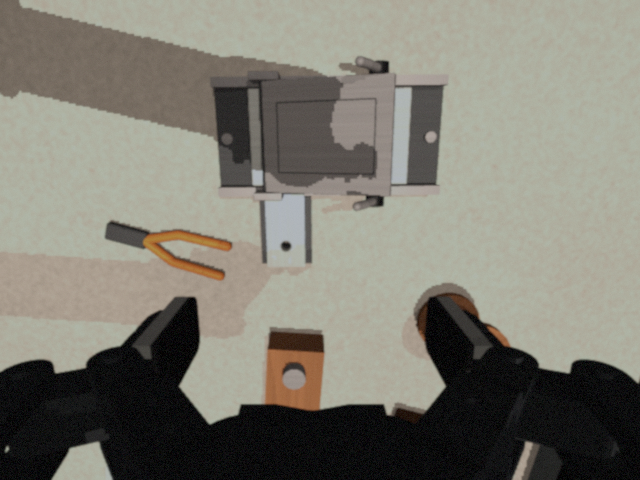

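The wrist view shows the stage with outline corners at about (277,102), (376,98), (376,174) and (278,173). The hole is at (286,246), within 2 px of the predicted position.

```bash
cat > face.py <<'E'
from h import *
C,p,d=load('wrist');P=pts(C,d);K,R,t=C
s=P[108:168,285:368].reshape(-1,3);s=s[(s[:,2]>.04)&(s[:,2]<.14)]
for _ in range(3):
    A=np.c_[s[:,:2],np.ones(len(s))];c=np.linalg.lstsq(A,s[:,2],rcond=None)[0];e=A@c-s[:,2];s=s[abs(e)<2.5*e.std()]
n=np.r_[-c[:2],1];n/=np.linalg.norm(n);print('n',n,'slope',np.degrees(np.arccos(n[2])),e.std(),len(s))
def hit(u,v):
    o=-R.T@t;q=R.T@np.linalg.inv(K)@[u,v,1];return o+q*((c[2]+c[0]*o[0]+c[1]*o[1]-o[2])/(q[2]-c[0]*q[0]-c[1]*q[1]))
w=np.array([hit(*q) for q in((277,102),(376,98),(376,174),(278,173))]);print(w)
print('ctr',w.mean(0),'len',np.linalg.norm(np.roll(w,-1,0)-w,axis=1))
ex=(w[1]+w[2]-w[0]-w[3]);ey=w[0]+w[1]-w[2]-w[3];print('yaw',np.degrees(np.arctan2(ex[1],ex[0])),np.degrees(np.arctan2(-ey[0],ey[1])))
g=cv2.cvtColor(p,cv2.COLOR_RGB2GRAY)[236:257,276:297];v,u=np.nonzero(g<60);print('hole',u.mean()+276,v.mean()+236,len(u),ray(C,u.mean()+276,v.mean()+236,.035))
g=cv2.cvtColor(p,cv2.COLOR_RGB2GRAY)
print('lug edges',ray(C,262,235,.035),ray(C,311,235,.035))
E
python3 face.py
```

```text
n [-0.31514401  0.00234518  0.94904097] slope 18.370034450104935 0.0007476757553968564 4864
[[ 0.4930066   0.00540481  0.05945357]
 [ 0.5854751   0.005142    0.09015984]
 [ 0.58757409 -0.06296304  0.09102514]
 [ 0.491607   -0.06374023  0.05915967]]
ctr [ 0.5394157  -0.02903912  0.07494955] len [0.09743392 0.06814287 0.10112218 0.06915983]
yaw 0.156400937844197 0.2919606211767348
hole 285.56756756756755 245.27027027027026 37 [ 0.49539022 -0.14821235  0.035     ]
lug edges [ 0.46878543 -0.13570215  0.035     ] [ 0.52483992 -0.13633211  0.035     ]
```

Call:
drive_tool(
  increments=[
    {"claw":0.085,"dx":-0.046,"dy":-0.005,"dz":0.01,"wx":0,"wy":0,"wz":0},
    {"claw":0.085,"dx":-0.046,"dy":-0.005,"dz":0.01,"wx":0,"wy":0,"wz":0},
    {"claw":0.085,"dx":-0.046,"dy":-0.005,"dz":0.01,"wx":0,"wy":0,"wz":0},
    {"claw":0.085,"dx":-0.046,"dy":-0.005,"dz":0.01,"wx":0,"wy":0,"wz":0},
    {"claw":0.085,"dx":-0.046,"dy":-0.005,"dz":0.01,"wx":0,"wy":0,"wz":0},
    {"claw":0.085,"dx":-0.053,"dy":-0.005,"dz":0.02,"wx":0,"wy":0,"wz":0},
    {"claw":0.085,"dx":0,"dy":0,"dz":0.04,"wx":0,"wy":0,"wz":0},
    {"claw":0.085,"dx":0,"dy":0,"dz":0.03,"wx":0,"wy":0,"wz":0},
    {"claw":0.085,"dx":0,"dy":0,"dz":0,"wx":0,"wy":0,"wz":0},
  ],
)

```text
t: 4.4
eef_pos: [0.4976, -0.3702, 0.1716]
tool_rot: [-0.003, 0.707, 0.707, -0.001]
contact_force: [-0.5, 0.8, -0.3]
gripper_width: 0.996
grasp_force: 0.0
```

Run:
```python
from h import *
C,p,d=shot('wrist');P=pts(C,d);K,R,t=C
x=K@(R@[.499,-.378,.079]+t);x=x[:2]/x[2];print(x)
k=(abs(P[...,2]-.079)<.006)&(abs(P[...,0]-.499)<.02)&(abs(P[...,1]+.378)<.02);v,u=np.nonzero(k);print(k.sum(),u.mean(),v.mean())
(cx,cy),r=cv2.minEnclosingCircle(np.float32(np.c_[u,v]));print(cx,cy,r,ray(C,u.mean(),v.mean(),.079),P[k].mean(0))
cv2.imwrite('pics/w2.png',p[...,::-1]); print(get_obs()['tool_rot'])
```

```text
[317.53528789 257.19078408]
506 313.7332015810277 256.0632411067194
313.7272644042969 256.0 13.020426750183105 [ 0.49656288 -0.37724692  0.079     ] [ 0.49656121 -0.37724639  0.07903284]
[-1.43659072e-03  7.07012160e-01  7.07199878e-01 -2.73335285e-04]
```

View pics/w2.png

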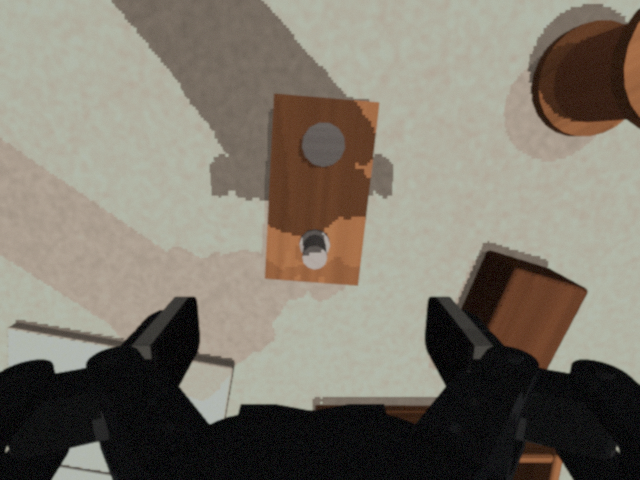

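The wrist view shows the stand with the punch at (323,144) and the pin top at (314,256), with clear space around it. Descending and gripping.

Call:
drive_tool(
  increments=[
    {"claw":0.06,"dx":-0.007,"dy":-0.001,"dz":0.02,"wx":0,"wy":0,"wz":0},
    {"claw":0.06,"dx":0,"dy":0,"dz":0.03,"wx":0,"wy":0,"wz":0},
    {"claw":0.06,"dx":0,"dy":0,"dz":0.02,"wx":0,"wy":0,"wz":0},
    {"claw":0.06,"dx":0,"dy":0,"dz":0.015,"wx":0,"wy":0,"wz":0},
    {"claw":0.05,"dx":0,"dy":0,"dz":0.01,"wx":0,"wy":0,"wz":0},
    {"claw":0.03,"dx":0,"dy":0,"dz":0,"wx":0,"wy":0,"wz":0},
    {"claw":0,"dx":0,"dy":0,"dz":0,"wx":0,"wy":0,"wz":0},
    {"claw":0,"dx":0,"dy":0,"dz":0,"wx":0,"wy":0,"wz":0},
    {"claw":0,"dx":0,"dy":0,"dz":0,"wx":0,"wy":0,"wz":0},
    {"claw":0,"dx":0,"dy":0,"dz":0,"wx":0,"wy":0,"wz":0},
  ],
  newtons=60,
)

```text
t: 5.7
eef_pos: [0.4978, -0.3803, 0.0805]
tool_rot: [0.001, 0.708, 0.707, 0.0]
contact_force: [0.2, 0.4, 5.9]
gripper_width: 0.117
grasp_force: 59.2
```

Call:
drive_tool(
  increments=[
    {"claw":0,"dx":0,"dy":0,"dz":-0.02,"wx":0,"wy":0,"wz":0},
    {"claw":0,"dx":0,"dy":0,"dz":-0.03,"wx":0,"wy":0,"wz":0},
    {"claw":0,"dx":0,"dy":0,"dz":-0.03,"wx":0,"wy":0,"wz":0},
    {"claw":0,"dx":0.04,"dy":0,"dz":0,"wx":0,"wy":0,"wz":0},
    {"claw":0,"dx":0.04,"dy":0,"dz":0,"wx":0,"wy":0,"wz":0},
    {"claw":0,"dx":0.04,"dy":0,"dz":0,"wx":0,"wy":0,"wz":0},
    {"claw":0,"dx":0.04,"dy":0,"dz":0,"wx":0,"wy":0,"wz":0},
    {"claw":0,"dx":0.03,"dy":0,"dz":0,"wx":0,"wy":0,"wz":0},
    {"claw":0,"dx":0,"dy":0,"dz":0,"wx":0,"wy":0,"wz":0},
  ],
)

```text
t: 6.82
eef_pos: [0.4977, -0.1871, 0.1603]
tool_rot: [-0.001, 0.706, 0.708, 0.001]
contact_force: [-0.4, -0.2, -1.4]
gripper_width: 0.12
grasp_force: 58.6
```

Run:
```python
from h import *
o=get_obs();print(o['eef_pos'],o['contact_force'],o['gripper_width'],o['tool_rot'])
C,p,d=shot('wrist');cv2.imwrite('pics/w3.png',p[...,::-1]);K,R,t=C
for X in([.4965,-.149,.035],):
    x=K@(R@X+t);print(x[:2]/x[2])
```

```text
[ 0.49765435 -0.18712491  0.16033418] [-0.35969079 -0.22605626 -1.42104376] 0.11953649694429504 [-6.11962262e-04  7.06118902e-01  7.08092801e-01  5.54406729e-04]
[312.88400261 179.47830238]
```

View pics/w3.png

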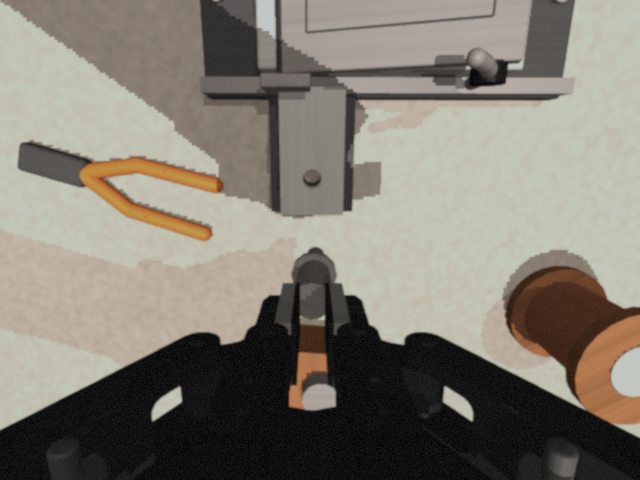

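The view shows the pin held (collar about (314,270), foot (314,250)) and the hole at (312,178), as predicted. Next I measure the pin in the tool frame.

Run:
```python
from h import *
C,p,d=load('wrist');P=pts(C,d);K,R,t=C
o=get_obs();w,x,y,z=o['tool_rot'];T=Ro.from_quat([x,y,z,w]).as_matrix()
Q=(P-o['eef_pos'])@T
s=Q[240:320,285:345].reshape(-1,3);s=s[(s[:,2]<.09)&(abs(s[:,0])<.03)]
for a in np.arange(-.01,.07,.003):
    k=s[(s[:,2]>=a)&(s[:,2]<a+.003)]
    if len(k)>3: print(round(a,3),len(k),'x',np.round([k[:,0].min(),k[:,0].max()],4),'y',np.round([k[:,1].min(),k[:,1].max(),k[np.argmax(k[:,0]),1]],4))
g=cv2.cvtColor(p,cv2.COLOR_RGB2GRAY);print(g[244:320:3,290:340:3])
gg=g[168:188,302:323];v,u=np.nonzero(gg<75);print('hole',u.mean()+302,v.mean()+168,len(u),ray(C,u.mean()+302,v.mean()+168,.035))
```

```text
-0.01 134 x [0.002  0.0132] y [-0.0115  0.0096  0.008 ]
-0.007 100 x [0.0121 0.0135] y [-0.0117  0.0099 -0.0098]
-0.004 87 x [-0.0024  0.0132] y [-0.012   0.011   0.0077]
-0.001 853 x [-0.0036  0.0128] y [-0.012   0.0095  0.009 ]
0.002 126 x [-0.004   0.0128] y [-0.0067  0.0034 -0.0015]
0.005 74 x [0.0097 0.0125] y [-0.0073  0.0039 -0.0015]
0.008 68 x [0.0087 0.0128] y [-0.0078  0.0048 -0.0015]
0.011 70 x [0.0084 0.0124] y [-0.0083  0.0053 -0.0011]
0.014 80 x [0.0065 0.0124] y [-0.0085  0.0059 -0.0011]
0.017 73 x [0.0055 0.0125] y [-0.0091  0.006  -0.0011]
0.02 67 x [0.0046 0.0124] y [-0.0093  0.0062 -0.0011]
0.023 68 x [0.0037 0.0126] y [-0.0088  0.0067 -0.0006]
0.026 64 x [0.0052 0.0123] y [-0.009   0.0064 -0.0011]
0.029 466 x [0.0007 0.0154] y [-0.0116  0.0099 -0.0001]
0.032 100 x [0.0008 0.0153] y [-0.0116  0.0096 -0.0006]
0.035 8 x [0.0134 0.0144] y [-0.0064  0.0042 -0.003 ]
0.053 5 x [0.0085 0.0094] y [-0.0016  0.0022  0.    ]
0.056 25 x [0.0069 0.0095] y [-0.0038  0.0039  0.    ]
0.059 22 x [0.0067 0.0095] y [-0.0043  0.0039  0.0006]
0.062 12 x [0.0069 0.0092] y [-0.0044  0.00
[... 1241 characters left out ...]
 98  88  83  74  71  75  72  21  18  65  69  68]
 [ 67  49  19  44  96  87  74  71  76  76  76  71  18  17  65  67  64]
 [ 67  42  15  43  69  74  75  75  74  74  77  70   9  12  59  66  68]
 [ 60  33   5  42  77  72  71  72  76  73  74  75  17  13  57  64  63]
 [ 59  22  16  41  73  73  74  70  76  75  77  70  15  12  54  65  67]
 [ 58  23  13  38  76  75  75  75  75  75  77  69  22   6  49  66  69]
 [ 62  22   7  41  76  75  79  74  75  74  72  77  16   9  36  65  66]
 [ 58  14  22  76 112  81  76  74  78  75  90 164  29   3  29  63  61]
 [ 53  15  11  58 125 123 113  98 113 131 175 172  28  14  20  57  62]]
hole 312.1029411764706 182.66176470588235 68 [ 0.49596172 -0.15119566  0.035     ]
```

Run:
```python
from h import *
C,p,d=load('wrist');P=pts(C,d)
g=cv2.cvtColor(p,cv2.COLOR_RGB2GRAY)
print(g[164:192:1,300:325])
k=(P[164:192,300:325,2]<.031).astype(int);v,u=np.nonzero(k);print(u.min()+300,u.max()+300,v.min()+164,v.max()+164,ray(C,(u.min()+u.max())/2+300,(v.min()+v.max())/2+164,.035), P[195:205,290:335,2].mean())
```

```text
[[131 132 133 135 134 132 131 129 132 132 132 132 133 131 130 128 128 129
  129 130 130 129 130 130 131]
 [132 133 132 134 133 133 135 133 131 132 132 131 132 132 132 130 130 129
  131 129 128 127 129 131 132]
 [132 130 133 132 136 132 131 130 132 132 130 134 131 129 128 129 128 130
  130 130 129 128 133 131 128]
 [131 136 132 136 132 132 131 132 130 131 131 131 130 132 127 131 129 129
  126 130 131 130 130 131 130]
 [134 130 134 133 133 133 132 133 129 128 126 127 127 127 127 128 128 127
  129 127 129 128 132 133 130]
 [129 132 131 133 133 134 131 129 124 118 112 110 112 114 115 121 123 127
  128 131 127 127 130 130 132]
 [131 133 132 134 131 131 124 116 108 100  97  90  93  94  99 105 111 119
  126 132 131 129 132 130 128]
 [130 129 133 132 129 121 114 106  99  98  93  95  95  93  96  97  98 107
  118 124 131 129 130 132 131]
 [130 131 128 130 126 110 103  98  96  96  96  94  94  95  96  97  98 101
  105 118 123 129 129 131 132]
 [131 130 126 124 115 104 100  96  95  98  94  93  97  95  98  97  95  95
   98 107 119 126 129 131 131]
 [131 131 125 116 108 102  93  98  97  94  96  98 
[... 1215 characters left out ...]
 131 130 131 125 120 112  97  86  76  70  72  71  73  76  81  91 103
  115 121 124 126 128 132 131]
 [130 132 131 132 133 125 123 116 104  96  92  92  91  95  95 101 109 118
  123 125 127 127 128 132 132]
 [131 131 131 131 132 132 127 124 122 115 113 110 107 112 117 116 123 124
  125 126 131 130 129 129 128]
 [129 129 132 131 133 132 130 129 129 125 122 123 123 123 122 124 125 128
  126 129 131 127 130 131 132]
 [130 131 130 132 132 132 132 130 129 127 128 128 129 126 125 127 130 129
  128 125 127 127 129 129 129]
 [129 131 132 132 134 132 132 129 128 129 130 132 130 130 130 127 128 130
  130 127 127 129 128 130 130]]
303 319 171 187 [ 0.49519378 -0.14867291  0.035     ] 0.035976112284042835
```

Call:
drive_tool(
  increments=[
    {"claw":0,"dx":0.02,"dy":-0.001,"dz":0,"wx":0,"wy":0,"wz":0},
    {"claw":0,"dx":0.0147,"dy":-0.0009,"dz":0.01,"wx":0,"wy":0,"wz":0},
    {"claw":0,"dx":0,"dy":0,"dz":0.025,"wx":0,"wy":0,"wz":0},
    {"claw":0,"dx":0,"dy":0,"dz":0.015,"wx":0,"wy":0,"wz":0},
    {"claw":0,"dx":0,"dy":0,"dz":0.005,"wx":0,"wy":0,"wz":0},
    {"claw":0,"dx":0,"dy":0,"dz":0,"wx":0,"wy":0,"wz":0},
  ],
)

```text
t: 7.62
eef_pos: [0.4955, -0.1557, 0.1047]
tool_rot: [-0.0, 0.708, 0.706, -0.0]
contact_force: [-0.3, -0.8, 0.0]
gripper_width: 0.117
grasp_force: 58.6
```

Run:
```python
from h import *
o=get_obs();print(o['eef_pos'],o['contact_force'],o['tool_rot'])
C,p,d=shot('wrist');K,R,t=C
x=K@(R@[.4957,-.148,.035]+t);x=(x[:2]/x[2]).astype(int);print(x)
a,b=x;cv2.imwrite('pics/w4.png',cv2.resize(p[b-70:b+80,a-100:a+100],None,fx=4,fy=4,interpolation=cv2.INTER_CUBIC)[...,::-1])
```

```text
[ 0.49550869 -0.15571084  0.10469692] [-0.28889802 -0.84900847  0.01158744] [-4.83352358e-05  7.07896648e-01  7.06315979e-01 -2.67000945e-04]
[315 242]
```

View pics/w4.png

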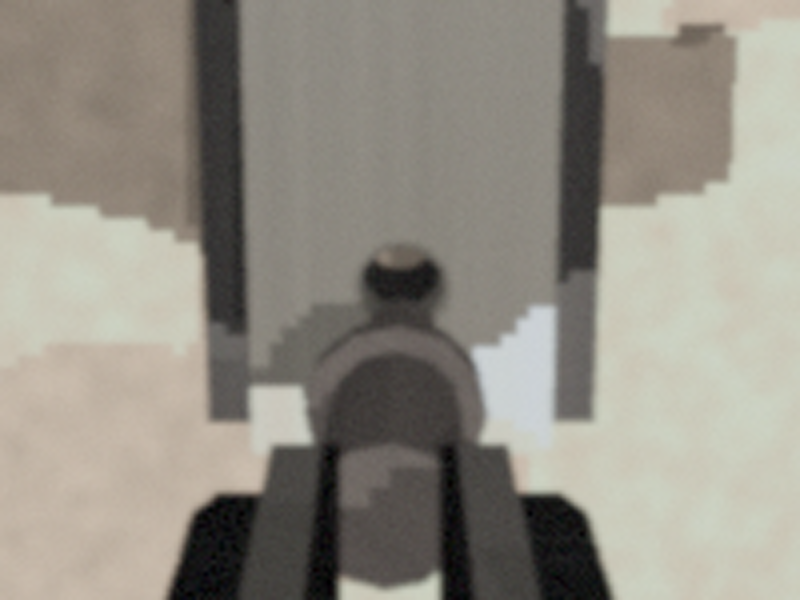

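Hole centre is at about image (315,242), as predicted, and the pin foot is just short of it by 3 mm. Correcting and feeling down.

Call:
drive_tool(
  increments=[
    {"claw":0,"dx":0.0033,"dy":0.0003,"dz":0,"wx":0,"wy":0,"wz":0},
    {"claw":0,"dx":0,"dy":0,"dz":0,"wx":0,"wy":0,"wz":0},
    {"claw":0,"dx":0,"dy":0,"dz":0.003,"wx":0,"wy":0,"wz":0},
    {"claw":0,"dx":0,"dy":0,"dz":0.003,"wx":0,"wy":0,"wz":0},
    {"claw":0,"dx":0,"dy":0,"dz":0.003,"wx":0,"wy":0,"wz":0},
    {"claw":0,"dx":0,"dy":0,"dz":0,"wx":0,"wy":0,"wz":0},
  ],
)

```text
t: 8.43
eef_pos: [0.4957, -0.1519, 0.0955]
tool_rot: [-0.0, 0.708, 0.707, -0.0]
contact_force: [0.1, 0.5, 0.3]
gripper_width: 0.117
grasp_force: 58.6
```

Call:
drive_tool(
  increments=[
    {"claw":0,"dx":0,"dy":0,"dz":0.004,"wx":0,"wy":0,"wz":0},
    {"claw":0,"dx":0,"dy":0,"dz":0.004,"wx":0,"wy":0,"wz":0},
    {"claw":0,"dx":0,"dy":0,"dz":0.004,"wx":0,"wy":0,"wz":0},
    {"claw":0,"dx":0,"dy":0,"dz":0,"wx":0,"wy":0,"wz":0},
  ],
)

```text
t: 8.93
eef_pos: [0.4956, -0.1518, 0.0834]
tool_rot: [-0.0, 0.708, 0.707, -0.0]
contact_force: [-0.3, 0.2, -0.7]
gripper_width: 0.119
grasp_force: 58.6
```

Call:
drive_tool(
  increments=[
    {"claw":0,"dx":0,"dy":0,"dz":0.004,"wx":0,"wy":0,"wz":0},
    {"claw":0,"dx":0,"dy":0,"dz":0.004,"wx":0,"wy":0,"wz":0},
    {"claw":0,"dx":0,"dy":0,"dz":0.004,"wx":0,"wy":0,"wz":0},
    {"claw":0,"dx":0,"dy":0,"dz":0.002,"wx":0,"wy":0,"wz":0},
    {"claw":0,"dx":0,"dy":0,"dz":0.001,"wx":0,"wy":0,"wz":0},
    {"claw":0,"dx":0,"dy":0,"dz":0,"wx":0,"wy":0,"wz":0},
  ],
)

```text
t: 9.68
eef_pos: [0.4974, -0.1519, 0.0701]
tool_rot: [0.001, 0.708, 0.707, 0.001]
contact_force: [-1.3, 1.6, 12.5]
gripper_width: 0.116
grasp_force: 61.9
```

Call:
drive_tool(
  increments=[
    {"claw":0.04,"dx":0,"dy":0,"dz":0,"wx":0,"wy":0,"wz":0},
    {"claw":0.05,"dx":0,"dy":0,"dz":0,"wx":0,"wy":0,"wz":0},
    {"claw":0.05,"dx":0,"dy":0,"dz":0,"wx":0,"wy":0,"wz":0},
    {"claw":0.05,"dx":0,"dy":0,"dz":-0.01,"wx":0,"wy":0,"wz":0},
    {"claw":0.05,"dx":0,"dy":0,"dz":-0.03,"wx":0,"wy":0,"wz":0},
    {"claw":0.05,"dx":-0.01,"dy":0,"dz":-0.04,"wx":0,"wy":0,"wz":0},
    {"claw":0.06,"dx":-0.02,"dy":0,"dz":-0.04,"wx":0,"wy":0,"wz":0},
    {"claw":0.08,"dx":0,"dy":0,"dz":-0.02,"wx":0,"wy":0,"wz":0},
    {"claw":0.085,"dx":0,"dy":0,"dz":0,"wx":0,"wy":0,"wz":0},
  ],
)

```text
t: 10.8
eef_pos: [0.4968, -0.1824, 0.2106]
tool_rot: [0.001, 0.708, 0.706, 0.001]
contact_force: [-0.2, 0.2, -0.1]
gripper_width: 0.993
grasp_force: 0.0
```

Run:
```python
from h import *
o=get_obs();print(o['eef_pos'])
C,p,d=shot('wrist');P=pts(C,d)
cv2.imwrite('pics/w5.png',p[...,::-1])
for z in(.069,.039):
    k=(abs(P[...,2]-z)<.005)&(np.hypot(P[...,0]-.4957,P[...,1]+.148)<.02);print(z,k.sum(),P[k].mean(0) if k.any() else '')
k=(np.hypot(P[...,0]-.4957,P[...,1]+.148)<.02);print(np.histogram(P[k][:,2],bins=np.arange(.03,.09,.003)))
```

```text
[ 0.49676255 -0.18239658  0.21059633]
0.069 361 [ 0.49550625 -0.14938181  0.06930851]
0.039 1437 [ 0.49575212 -0.14646423  0.0359476 ]
(array([   1, 1031,  311,  128,    3,    5,    7,    4,    4,    9,    4,
          8,  108,  249,    0,    0,    0,    0,    0]), array([0.03 , 0.033, 0.036, 0.039, 0.042, 0.045, 0.048, 0.051, 0.054,
       0.057, 0.06 , 0.063, 0.066, 0.069, 0.072, 0.075, 0.078, 0.081,
       0.084, 0.087]))
```

View pics/w5.png

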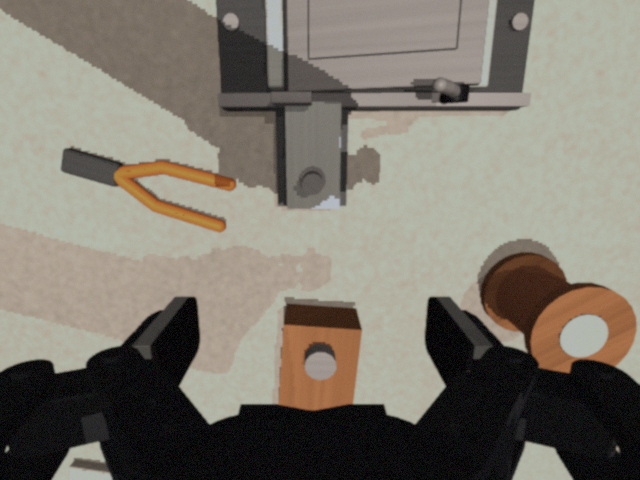

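Pin top is at z 0.069, so it is seated with the collar on the lug at image (312,182). Going to the template.

Call:
drive_tool(
  increments=[
    {"claw":0.085,"dx":0.049,"dy":-0.005,"dz":0,"wx":0,"wy":0,"wz":0},
    {"claw":0.085,"dx":0.049,"dy":-0.005,"dz":0,"wx":0,"wy":0,"wz":0},
    {"claw":0.085,"dx":0.049,"dy":-0.005,"dz":0,"wx":0,"wy":0,"wz":0},
    {"claw":0.085,"dx":0.049,"dy":-0.005,"dz":0,"wx":0,"wy":0,"wz":0},
    {"claw":0.085,"dx":0.049,"dy":-0.005,"dz":0,"wx":0,"wy":0,"wz":0},
    {"claw":0.085,"dx":0.049,"dy":-0.005,"dz":0,"wx":0,"wy":0,"wz":0},
    {"claw":0.085,"dx":0.049,"dy":-0.005,"dz":0,"wx":0,"wy":0,"wz":0},
    {"claw":0.085,"dx":0.049,"dy":-0.005,"dz":0,"wx":0,"wy":0,"wz":0},
    {"claw":0.085,"dx":0.049,"dy":-0.005,"dz":0,"wx":0,"wy":0,"wz":0},
    {"claw":0.085,"dx":0.049,"dy":-0.005,"dz":0,"wx":0,"wy":0,"wz":0},
    {"claw":0.085,"dx":0,"dy":0,"dz":0,"wx":0,"wy":0,"wz":9.4},
    {"claw":0.085,"dx":0,"dy":0,"dz":0,"wx":0,"wy":0,"wz":9.4},
    {"claw":0.085,"dx":0,"dy":0,"dz":0,"wx":0,"wy":0,"wz":9.4},
    {"claw":0.085,"dx":0,"dy":0,"dz":0,"wx":0,"wy":0,"wz":9.4},
    {"claw":0.085,"dx":0,"dy":0,"dz":0,"wx":0,"wy":0,"wz":9.4},
    {"claw":0.085,"dx":0,"dy":0,"dz":0,"wx":0,"wy":0,"wz":9.4},
    {"claw":0.085,"dx":0,"dy":0,"dz":0,"wx":0,"wy":0,"wz":0},
  ],
)

```text
t: 12.98
eef_pos: [0.4457, 0.308, 0.2076]
tool_rot: [0.001, 0.957, 0.289, -0.001]
contact_force: [-0.3, 0.4, -1.0]
gripper_width: 0.998
grasp_force: 0.0
```

Run:
```python
from h import *
o=get_obs();print(o['eef_pos'],o['q'],o['tool_rot'])
C,p,d=shot('wrist');P=pts(C,d)
cv2.imwrite('pics/w6.png',p[...,::-1])
hsv=cv2.cvtColor(p,cv2.COLOR_RGB2HSV)
near=np.hypot(P[...,0]-.446,P[...,1]-.307)<.075
m=(near&(hsv[...,0]>16)&(hsv[...,0]<34)&(hsv[...,1]>140)&(hsv[...,2]>70)).astype(np.uint8)
b=cv2.boxPoints(cv2.minAreaRect(cv2.findNonZero(m)));w=np.array([ray(C,u,v,.005) for u,v in b]);print(b,w.mean(0));e=np.roll(w,-1,0)-w;print(np.c_[np.linalg.norm(e,axis=1),np.degrees(np.arctan2(e[:,1],e[:,0]))])
k=near&(abs(P[...,2]-.047)<.006);s=P[k][:,:2].astype(np.float32);print(k.sum(),cv2.minAreaRect(s),P[k].mean(0))
T=Ro.from_quat(np.roll(o['tool_rot'],-1)).as_matrix();print('tool axes',T)
```

```text
[0.44565498 0.30801569 0.20756189] [-1.25086697  0.33514907  0.66078944  1.93603457 -0.24903344  0.95447978
 -1.45490091] [ 7.36114832e-04  9.57227556e-01  2.89333487e-01 -9.98416445e-04]
[[280. 162.]
 [344. 162.]
 [344. 246.]
 [280. 246.]] [0.44927278 0.31124738 0.005     ]
[[ 5.66061108e-02 -5.64510671e+01]
 [ 7.73181920e-02 -1.45180479e+02]
 [ 6.00188931e-02  1.23538227e+02]
 [ 7.73066241e-02  3.22901242e+01]]
1065 ((0.44485992193222046, 0.3086193799972534), (0.04335032403469086, 0.0159898791462183), 32.94792556762695) [0.44526589 0.30908693 0.04721438]
tool axes [[ 8.32570273e-01  5.53917443e-01 -1.48545812e-03]
 [ 5.53914504e-01 -8.32571183e-01 -1.98700943e-03]
 [-2.33738881e-03  8.31508180e-04 -9.99996923e-01]]
```

View pics/w6.png

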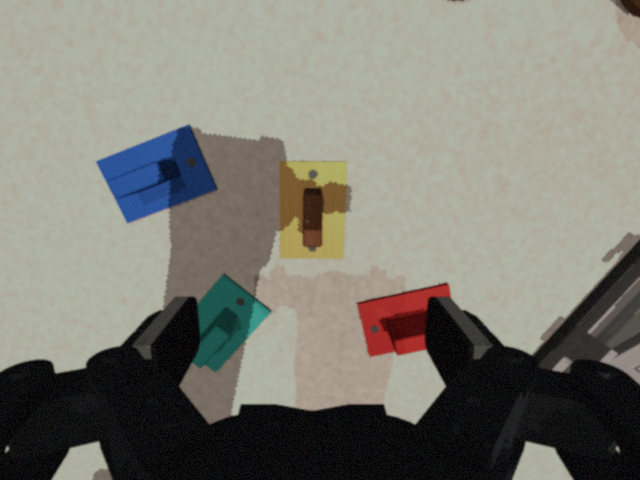

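The brass template is at (313,210), aligned with the tool, grip centred. Blue, turquoise and red are all clear of the fingers.

Call:
drive_tool(
  increments=[
    {"claw":0.06,"dx":0,"dy":-0.001,"dz":0.04,"wx":0,"wy":0,"wz":0},
    {"claw":0.05,"dx":0,"dy":0,"dz":0.04,"wx":0,"wy":0,"wz":0},
    {"claw":0.05,"dx":0,"dy":0,"dz":0.04,"wx":0,"wy":0,"wz":0},
    {"claw":0.05,"dx":0,"dy":0,"dz":0.03,"wx":0,"wy":0,"wz":0},
    {"claw":0.05,"dx":0,"dy":0,"dz":0.0155,"wx":0,"wy":0,"wz":0},
    {"claw":0.03,"dx":0,"dy":0,"dz":0,"wx":0,"wy":0,"wz":0},
    {"claw":0,"dx":0,"dy":0,"dz":0,"wx":0,"wy":0,"wz":0},
    {"claw":0,"dx":0,"dy":0,"dz":0,"wx":0,"wy":0,"wz":0},
    {"claw":0,"dx":0,"dy":0,"dz":0,"wx":0,"wy":0,"wz":0},
    {"claw":0,"dx":0,"dy":0,"dz":0,"wx":0,"wy":0,"wz":0},
  ],
  newtons=80,
)

```text
t: 14.28
eef_pos: [0.447, 0.3092, 0.0442]
tool_rot: [-0.0, 0.958, 0.288, 0.001]
contact_force: [1.4, -1.6, 7.2]
gripper_width: 0.153
grasp_force: 79.1
```

Call:
drive_tool(
  increments=[
    {"claw":0,"dx":0,"dy":0,"dz":-0.03,"wx":0,"wy":0,"wz":0},
    {"claw":0,"dx":0,"dy":0,"dz":-0.04,"wx":0,"wy":0,"wz":0},
    {"claw":0,"dx":0,"dy":0,"dz":-0.04,"wx":0,"wy":0,"wz":8.4},
    {"claw":0,"dx":0,"dy":0,"dz":-0.04,"wx":0,"wy":0,"wz":8.4},
    {"claw":0,"dx":0,"dy":0,"dz":0,"wx":0,"wy":0,"wz":8.4},
    {"claw":0,"dx":0,"dy":0,"dz":0,"wx":0,"wy":0,"wz":8.4},
    {"claw":0,"dx":0.00825,"dy":0.0423,"dz":0,"wx":0,"wy":0,"wz":0},
    {"claw":0,"dx":0.00825,"dy":0.0423,"dz":0,"wx":0,"wy":0,"wz":0},
    {"claw":0,"dx":0.00825,"dy":0.0423,"dz":0,"wx":0,"wy":0,"wz":0},
    {"claw":0,"dx":0.00825,"dy":0.0423,"dz":0,"wx":0,"wy":0,"wz":0},
    {"claw":0,"dx":0.00825,"dy":0.0423,"dz":0,"wx":0,"wy":0,"wz":0},
    {"claw":0,"dx":0.00825,"dy":0.0423,"dz":0,"wx":0,"wy":0,"wz":0},
    {"claw":0,"dx":0.00825,"dy":0.0423,"dz":0,"wx":0,"wy":0,"wz":0},
    {"claw":0,"dx":0.00825,"dy":0.0423,"dz":0,"wx":0,"wy":0,"wz":0},
    {"claw":0,"dx":0,"dy":0,"dz":0,"wx":0,"wy":9.2,"wz":0},
    {"claw":0,"dx":0,"dy":0,"dz":0,"wx":0,"wy":9.2,"wz":0},
    {"claw":0,"dx":0,"dy":0,"dz":0,"wx":0,"wy":0,"wz":0},
  ],
)

```text
t: 16.4
eef_pos: [0.5069, -0.0288, 0.1913]
tool_rot: [-0.002, 0.988, -0.001, 0.157]
contact_force: [-0.8, 0.3, -2.7]
gripper_width: 0.152
grasp_force: 79.1
```

```bash
cat > tm.py <<'E'
from h import *
o=get_obs();print(o['eef_pos'],o['q'],o['contact_force'])
T=Ro.from_quat(np.roll(o['tool_rot'],-1)).as_matrix();print(np.round(T,4))
C,p,d=shot('wrist');P=pts(C,d);Q=(P-o['eef_pos'])@T
hsv=cv2.cvtColor(p,cv2.COLOR_RGB2HSV)
m=(hsv[...,0]>16)&(hsv[...,0]<34)&(hsv[...,1]>120)&(abs(Q[...,2]-.04)<.012)&(abs(Q[...,0])<.08)&(abs(Q[...,1])<.08)
s=Q[m];print(len(s),s.min(0),s.max(0))
for a in np.arange(-.03,.031,.01):
    k=s[abs(s[:,1]-a)<.003]; print('y',round(a,3),len(k),np.percentile(k[:,0],99.5) if len(k) else '')
for a in np.arange(.0,.04,.01):
    k=s[abs(s[:,0]-a)<.004]; print('x',a,len(k),np.percentile(k[:,1],[.5,99.5]) if len(k) else '')
t=s[(s[:,2]<np.percentile(s[:,2],90))]
A=np.c_[t[:,:2],np.ones(len(t))];print('z plane',np.linalg.lstsq(A,t[:,2],rcond=None)[0])
cv2.imwrite('pics/w7.png',p[...,::-1])
E
python3 tm.py
```

```text
[ 0.50694974 -0.0288495   0.19125001] [-0.94604225  0.14328921  0.96400008  2.26298381 -0.25312554  0.49290917
 -1.37288822] [-0.79566671  0.29069462 -2.74684391]
[[ 0.9509 -0.001   0.3096]
 [-0.0021 -1.      0.0029]
 [ 0.3096 -0.0034 -0.9509]]
10362 [-0.0212107  -0.02965733  0.02898892] [0.04276569 0.03016396 0.04156139]
y -0.03 485 0.04232515207617138
y -0.02 1306 0.04237167987595402
y -0.01 924 0.042413056454096036
y 0.0 449 0.04250017512768724
y 0.01 944 0.04242874091640406
y 0.02 1325 0.04242002417368141
y 0.03 739 0.042409050876013814
x 0.0 1135 [-0.02886505  0.02990088]
x 0.01 1283 [-0.02892977  0.02984511]
x 0.02 1801 [-0.02865462  0.02967578]
x 0.03 1850 [-0.02857049  0.02971021]
z plane [ 0.0048735  -0.00871551  0.03832548]
```

View pics/w7.png

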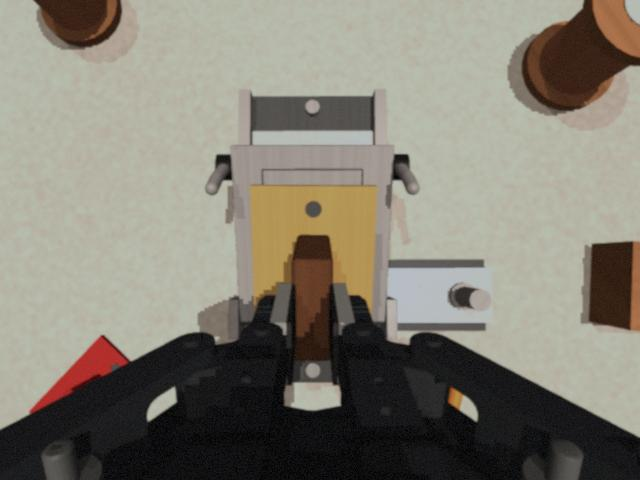

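The template is held square (centre 2.5 mm off in tool x), lined up over the outline, whose top edge is at row 169, cols 262–363. Pin in place at (475,297). Lowering.

Call:
drive_tool(
  increments=[
    {"claw":0,"dx":-0.0026,"dy":0,"dz":0.02,"wx":0,"wy":0.3,"wz":0},
    {"claw":0,"dx":0,"dy":0,"dz":0.025,"wx":0,"wy":0,"wz":0},
    {"claw":0,"dx":0,"dy":0,"dz":0.015,"wx":0,"wy":0,"wz":0},
    {"claw":0,"dx":0,"dy":0,"dz":0.008,"wx":0,"wy":0,"wz":0},
    {"claw":0,"dx":0,"dy":0,"dz":0.003,"wx":0,"wy":0,"wz":0},
    {"claw":0,"dx":0,"dy":0,"dz":0,"wx":0,"wy":0,"wz":0},
    {"claw":0,"dx":0,"dy":0,"dz":0,"wx":0,"wy":0,"wz":0},
  ],
)

```text
t: 17.32
eef_pos: [0.532, -0.0293, 0.1257]
tool_rot: [-0.0, 0.987, -0.001, 0.163]
contact_force: [1.1, -0.6, -3.2]
gripper_width: 0.152
grasp_force: 79.1
```

```bash
python3 tm.py
python3 - <<'E'
from h import *
C,p,d=load('wrist');g=cv2.cvtColor(p,cv2.COLOR_RGB2GRAY)
o=get_obs();T=Ro.from_quat(np.roll(o['tool_rot'],-1)).as_matrix();P=pts(C,d);Q=(P-o['eef_pos'])@T
f=(abs(Q[...,0]-.056)<.006)&(abs(Q[...,1])<.045)&(Q[...,2]<.07);s=Q[f];A=np.c_[s[:,:2],np.ones(len(s))];print('face strip plane in tool',np.linalg.lstsq(A,s[:,2],rcond=None)[0],len(s),np.median(s[:,2]))
E
```

```text
[ 0.53200493 -0.02930156  0.12569291] [-0.65611158  0.31761222  0.68620051  2.26843167 -0.59114109  0.34605112
 -1.06881194] [ 1.14133359 -0.63346483 -3.24390422]
[[ 9.470e-01 -1.200e-03  3.212e-01]
 [-1.300e-03 -1.000e+00  0.000e+00]
 [ 3.212e-01 -4.000e-04 -9.470e-01]]
10442 [-0.02452271 -0.02921017  0.02839875] [0.04264811 0.05776799 0.05161489]
y -0.03 474 0.04240045716419785
y -0.02 1308 0.042381600439845256
y -0.01 925 0.04241943363296814
y 0.0 443 0.042510427161899504
y 0.01 945 0.04243133727371646
y 0.02 1321 0.04241992701242588
y 0.03 843 0.04241548026355055
x 0.0 1153 [-0.02879515  0.02987992]
x 0.01 1295 [-0.02891848  0.03248989]
x 0.02 1804 [-0.02863499  0.03235318]
x 0.03 1887 [-0.02860545  0.03237272]
z plane [ 0.00393944 -0.00873846  0.03831372]
face strip plane in tool [0.1689848  0.00547795 0.04252355] 2201 0.05136514351270401
```

Call:
drive_tool(
  increments=[
    {"claw":0,"dx":-0.0035,"dy":0,"dz":0,"wx":0,"wy":0,"wz":0},
    {"claw":0,"dx":-0.0032,"dy":0,"dz":0.002,"wx":0,"wy":-0.3,"wz":0},
    {"claw":0,"dx":0,"dy":0,"dz":0,"wx":0,"wy":0,"wz":0},
    {"claw":0,"dx":0,"dy":0,"dz":0,"wx":0,"wy":0,"wz":0},
  ],
)

```text
t: 17.88
eef_pos: [0.5261, -0.0295, 0.1212]
tool_rot: [0.0, 0.987, -0.001, 0.16]
contact_force: [0.5, 0.4, -3.2]
gripper_width: 0.15
grasp_force: 79.1
```

Run:
```python
from h import *
o=get_obs();print(o['eef_pos'],o['contact_force'],o['q'])
T=Ro.from_quat(np.roll(o['tool_rot'],-1)).as_matrix();print(np.round(T,4))
t=o['eef_pos']+T@[-.0025,.0005,.0435]-[.5394,-.029,.0749];n=np.array([-.315,0,.949]);s=np.array([.949,0,.315]);print('slope,y,n',t@s,t[1],t@n)
C,p,d=shot('wrist');g=cv2.cvtColor(p,cv2.COLOR_RGB2GRAY);print(g[120:200:2,290:340:25].T)
cv2.imwrite('pics/w8.png',cv2.resize(p[100:250,220:420],None,fx=4,fy=4)[...,::-1])
```

```text
[ 0.52608627 -0.02949326  0.12117431] [ 0.53282218  0.36709577 -3.2159119 ] [-0.65050414  0.31843297  0.67803045  2.27969404 -0.5968752   0.33855259
 -1.06302929]
[[ 9.488e-01 -1.500e-03  3.157e-01]
 [-1.400e-03 -1.000e+00 -4.000e-04]
 [ 3.157e-01 -0.000e+00 -9.488e-01]]
slope,y,n -0.0005259660400354445 -0.0010087324044165402 0.0046102716888244575
[[ 83  89 159 193 194 195 195 194 193 194 170 160 161 161 161 161 161 161
  163 160 163 160 160 160 161 161 145 101 153 159 159 161 148 146 158 161
  159 157 159 158]
 [ 85  96 174 194 195 195 195 194 196 193 173 160 162 163 161 162 161 162
  161 162 162 161 161 159 161 162 146 102 154 161 163 161 144 145 159 158
  158 158 160 158]]
```

View pics/w8.png

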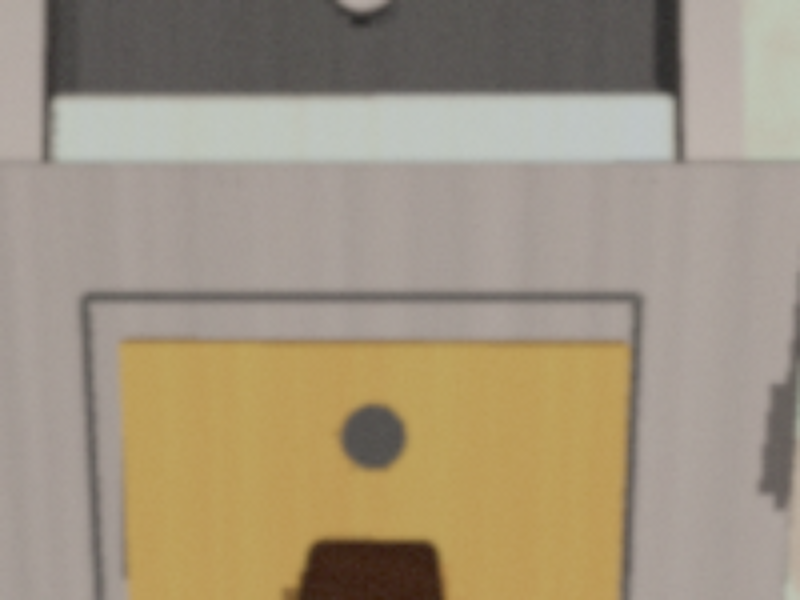

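The template sits inside the outline, about 1.7 mm right of centre (template centre col 376 vs outline 362 in the crop). Small shift, then feel down.

Call:
drive_tool(
  increments=[
    {"claw":0,"dx":0,"dy":-0.0015,"dz":0.002,"wx":0,"wy":0,"wz":0},
    {"claw":0,"dx":0,"dy":0,"dz":0.0015,"wx":0,"wy":0,"wz":0},
    {"claw":0,"dx":0,"dy":0,"dz":0.001,"wx":0,"wy":0,"wz":0},
    {"claw":0,"dx":0,"dy":0,"dz":0,"wx":0,"wy":0,"wz":0},
  ],
)

```text
t: 18.42
eef_pos: [0.5274, -0.028, 0.1168]
tool_rot: [0.0, 0.987, -0.001, 0.16]
contact_force: [0.9, -0.1, -2.9]
gripper_width: 0.15
grasp_force: 79.2
```

Reduce the grip to 20 N just before contact, then press in small steps.

Call:
drive_tool(
  increments=[
    {"claw":0,"dx":0,"dy":0,"dz":0.0005,"wx":0,"wy":0,"wz":0},
    {"claw":0,"dx":0,"dy":0,"dz":0.0005,"wx":0,"wy":0,"wz":0},
    {"claw":0,"dx":0,"dy":0,"dz":0,"wx":0,"wy":0,"wz":0},
  ],
  newtons=20,
)

```text
t: 18.8
eef_pos: [0.5281, -0.0283, 0.1162]
tool_rot: [0.0, 0.987, -0.001, 0.16]
contact_force: [-0.7, -1.2, 1.3]
gripper_width: 0.152
grasp_force: 79.7
```

Call:
drive_tool(
  increments=[
    {"claw":0,"dx":0,"dy":0,"dz":0.0005,"wx":0,"wy":0,"wz":0},
    {"claw":0,"dx":0,"dy":0,"dz":0,"wx":0,"wy":0,"wz":0},
    {"claw":0,"dx":0,"dy":0,"dz":0,"wx":0,"wy":0,"wz":0},
  ],
  newtons=20,
)

```text
t: 19.18
eef_pos: [0.5288, -0.0284, 0.1161]
tool_rot: [0.0, 0.987, -0.001, 0.161]
contact_force: [-1.4, -2.1, 5.2]
gripper_width: 0.15
grasp_force: 80.2
```

Call:
drive_tool(
  increments=[
    {"claw":0.004,"dx":0,"dy":0,"dz":0.0003,"wx":0,"wy":0,"wz":0},
    {"claw":0.004,"dx":0,"dy":0,"dz":0,"wx":0,"wy":0,"wz":0},
    {"claw":0.004,"dx":0,"dy":0,"dz":0,"wx":0,"wy":0,"wz":0},
  ],
  newtons=20,
)

```text
t: 19.55
eef_pos: [0.5289, -0.0284, 0.116]
tool_rot: [0.0, 0.987, -0.001, 0.161]
contact_force: [-4.1, -1.1, 10.2]
gripper_width: 0.152
grasp_force: 80.8
```

```bash
python3 tm.py
python3 - <<'E'
from h import *
o=get_obs();print(o['eef_pos'],o['contact_force'],o['torque'],o['grasp_force'],o['gripper_width'])
T=Ro.from_quat(np.roll(o['tool_rot'],-1)).as_matrix();print(np.round(T,4))
t=o['eef_pos']+T@[-.0025,.0005,.0435]-[.5394,-.029,.0749];n=np.array([-.315,0,.949]);s=np.array([.949,0,.315]);print('slope,y,n',t@s,t[1],t@n)
E
```

```text
[ 0.52891277 -0.02840898  0.11604783] [-0.63011312  0.33038488  0.6532764   2.27786251 -0.61803222  0.3257463
 -1.0473211 ] [-4.10342911 -1.07094399 10.17842995]
[[ 9.482e-01 -2.200e-03  3.177e-01]
 [-2.200e-03 -1.000e+00 -5.000e-04]
 [ 3.177e-01 -3.000e-04 -9.482e-01]]
10374 [-0.02092225 -0.02973424  0.02817465] [0.04885936 0.05797852 0.04316321]
y -0.03 585 0.04249415793359909
y -0.02 1305 0.04245819550651411
y -0.01 929 0.042499926511785704
y 0.0 433 0.04268987300364546
y 0.01 954 0.0425012912102585
y 0.02 1318 0.04242461705854193
y 0.03 633 0.042362222264512854
x 0.0 1157 [-0.02940494  0.02936162]
x 0.01 1274 [-0.02942833  0.02952791]
x 0.02 1778 [-0.02899554  0.02927922]
x 0.03 1863 [-0.02900675  0.02952596]
z plane [ 0.00126061 -0.00062157  0.03820674]
[ 0.52892463 -0.02841526  0.1160782 ] [-4.31839955 -1.25653146  9.78397476] [-0.20342649  0.55418969 -0.07126838] 80.77403783798218 0.15356969404526577
[[ 9.482e-01 -2.200e-03  3.177e-01]
 [-2.200e-03 -1.000e+00 -4.000e-04]
 [ 3.177e-01 -3.000e-04 -9.482e-01]]
slope,y,n 0.0006529235946096257 7.145004527330315e-05 -0.0011250813943150307
```

Run:
```python
from h import *
C,p,d=load('wrist');P=pts(C,d);o=get_obs();T=Ro.from_quat(np.roll(o['tool_rot'],-1)).as_matrix();Q=(P-o['eef_pos'])@T
def fit(m,z):
    s=Q[m]
    s=s[abs(s[:,2]-z)<.004]
    for _ in range(4):
        A=np.c_[s[:,:2],np.ones(len(s))];c=np.linalg.lstsq(A,s[:,2],rcond=None)[0];e=A@c-s[:,2];s=s[abs(e)<2.5*e.std()+1e-5]
    print(c,e.std(),len(s),s.min(0)[:2],s.max(0)[:2])
X,Y=Q[...,0],Q[...,1]
fit((X>-.01)&(X<.039)&(abs(Y)<.027)&(abs(Y)>.012),.038)
fit((X>-.0)&(X<.055)&(abs(Y)<.05)&((abs(Y)>.034)|(X>.048)),.0432)
# pin check
k=(np.hypot(P[...,0]-.4957,P[...,1]+.148)<.02)&(abs(P[...,2]-.069)<.004);print('pin top',k.sum(),P[k].mean(0))
```

```text
[ 0.00211885 -0.00075094  0.03834736] 0.0005890923497731736 5696 [-0.00999745 -0.02699395] [0.03899895 0.02699554]
[ 0.00247205 -0.00051745  0.04328408] 0.000593759804107194 9054 [ 5.65892791e-06 -4.99951531e-02] [0.05499989 0.04999356]
pin top 877 [ 0.49816297 -0.14790301  0.06923089]
```

Template and face are parallel to 0.4 mrad, with the template's top 5 mm proud of the face, so it is flush. Hold and check steadiness.

Call:
drive_tool(
  increments=[
    {"claw":0.004,"dx":0,"dy":0,"dz":0,"wx":0,"wy":0,"wz":0},
    {"claw":0.004,"dx":0,"dy":0,"dz":0,"wx":0,"wy":0,"wz":0},
    {"claw":0.004,"dx":0,"dy":0,"dz":0,"wx":0,"wy":0,"wz":0},
    {"claw":0.004,"dx":0,"dy":0,"dz":0,"wx":0,"wy":0,"wz":0},
  ],
)

```text
t: 20.1
eef_pos: [0.5289, -0.0284, 0.1161]
tool_rot: [0.0, 0.987, -0.001, 0.161]
contact_force: [-4.4, -1.3, 9.3]
gripper_width: 0.15
grasp_force: 80.8
```

```bash
python3 -c "
from station import *
print(hand_in())"
```

```text
the job is handed in; nothing more can be done
None
```

I handed the job in with the pin home in the lug and the template flush inside the outline, still gripped and pressed at about 13 N; the requested 20 N light grip never took effect (it stayed near 80 N), and `hand_in()` returned no verdict.

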